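# Hook the kit carton out of the deep stock rack

### The arm

A 7-joint arm with a two-finger parallel gripper is mounted at the origin on the work surface. World frame = base frame: x ahead of the robot, y to its left, z up, the work surface at z = 0. Lengths are in m, angles in rad, forces in N, time in s.
With the tool pointing down it reaches from about 0.425 to 0.875 m from the base axis. Payload 4.7 kg.
Tool frame: the origin (TCP) lies at the very end of the fingers, on their centre line; the grasp point (between the pads) lies 19 mm behind it; z points along the fingers, y is the line along which they close (so a half turn about z gives the same grasp; the last joint's range is limited). The gripper opens to 87 mm and grips with 3 to 60 N. Pads are 19 mm wide; open, the fingers measure 117 mm over their backs; the gripper's body (75 mm by 190 mm) begins 51 mm behind the grasp point.
Start: joints at [1.192, 0.321, -0.07, 1.45, 0.023, 1.371, -0.057], TCP at [0.249, -0.601, 0.199] pointing down, gripper open.
Joint ranges: [-2.86, 2.86], [-0.3, 2.09], [-1.38, 1.24], [0.06, 2.45], [-1.56, 4.7], [0.09, 2.05], [-2.69, 2.69]. Speed limits (rad/s): [2.57, 2.57, 3.14, 3.14, 3.14, 3.14, 3.14].

### API

Orientations are given as a rotation vector (axis times angle).
In Python, from bench import ctrl, get_image, job gives the robot as it stands.
- The arm moves only by the shell command python3 -m crank 'ROWS' [FORCE]. ROWS is JSON, a list that holds one entry, the list of rows, each a list of 5 numbers: the shift along the tool's x, y, z in mm, then the turn about the tool's z in rad, then the closure, from -1 (fully open) to 1 (shut), so that 0 is half open. A call has 1 to 10 rows; each row shifts and turns the commanded pose from where the row before left it, along the tool's axes as they then stand; what a row does not reach is not made up. A row lasts 1/12 s, in which the tool goes at most 41.7 mm and 7.16 degrees, less where a joint would pass 70% of its speed; a pose out of reach is approached as far as the arm can. A call with a gripper value outside its range is refused whole. The fingers move at their own pace and stop on an object; FORCE is the grip in N (left out, the last holds). Time passes only in rows, so rows that do not move let the fingers close. It gives the time, the measured TCP pose, the force, the opening and the grip force at its end, in the units of the state.
- ctrl.get_state(): the state, without advancing time (a new reading comes with each control period).
- get_image(name): name is "scene" or "top" or "wrist"; returns a dict with "pixels" (384x512x3 uint8, red, green, blue), "fx", "fy", "cx", "cy" (pixels), "T" (4x4, takes a point from camera to world coordinates); the wrist camera has in their place "T_tool_cam" (4x4, takes a point from camera to tool coordinates, whose origin is the TCP and whose axes are the flange's). Camera axes: x right, y down, z forward; pixel columns grow to the right and rows downward; lengths in m; the calibration is good to about 2 mm. A picture is of the moment at which its call begins: read the wrist's pose just before it. There is no depth.
- job.close_job(): hands the job in; it is judged then, once.
The state is a dict: "time": time; "joint_positions": joint angles; "qd": joint speeds; "joint_torque": joint torques, N m; "position": TCP position; "tool_rot": TCP orientation; "ft_force": force on the tool from outside, world axes, zero at the start; "torque": the same for the moment, N m; "grip_width": opening from 0.0 (shut) to 1.0 (fully open); "grip_force": force on a finger pad.
Only numpy, scipy, OpenCV 4.12 (cv2) and the standard library are available. Lean on these libraries where they do the work, as an engineer would, in place of code of your own. Each camera call takes 0.05 s, during which the arm holds its last target. There are 200 camera calls.

### The job

Take the orange-handled hook from its green mat, reach under the wire top of the stock rack, drop the hook's blade behind the front lip of the pink-banded carton and drag the carton forward until its front sits square and flush against the black stop bar at the rack's front; seat it there with a firm but gentle pull of about 12 N, and leave it resting against the bar. The robot itself must not touch the carton, which holds two glass vials that must stay upright, and everything else on the bench and in the rack is left alone. Then stand the hook upright, wholly on its green mat, and let go.

Things in the scene. Friction and masses are not known exactly. Their poses are not given: they have to be found in the camera images.
- hook: hook standing upright on the mat, 130 g: orange handle block 50 (x) x 22 (y) x 60 mm tall; 10 mm steel shank along +x, 29 to 39 mm above the underside, ending in a steel blade 6 mm thick (x = 129 to 135 mm), 24 mm wide, that reaches down to the underside. Origin: centre of the handle's underside; z up. Grip across the 22 mm, about 42 mm up, hard (80 N or more) or it turns in the fingers
- hook_tip (a point): centre of the foot of the hook's blade: 132 mm along the hook's x from its origin, level with its underside
- mat: thin green mat fixed on the bench, 240 (x) x 120 (y) x 3 mm, to the left or right in front of the rack; the hook stands on it at the start. Origin: centre of its underside, on the bench; x along its length
- rack: fixed deep rack, front facing the robot: floor board 335 x 400 mm, top 20 mm above the bench; open wire top 160 to 170 mm above the bench, starting 30 mm behind the front rail's inner face. Two bays, each 184 mm wide between rails 22 mm high, centred 97 mm either side of the middle. Origin: centre of the underside; x points into the depth (drag along -x); turned up to 6 degrees
- stop: grey front rail fixed across the rack's front, 12 (x) x 400 x 22 mm, top 42 mm above the bench; origin: centre of its underside, axes as the rack's. It carries the stop: a black bar 10 mm thick, clamped at an UNMEASURED depth. With the carton flush, carton_lip reads x = 18.5 to 43.5 mm in this frame, new each time: feel for the steady rise in pull. The hook's handle passes above it
- carton: open white carton, pink bands and lip, 180 (x) x 120 (y) x 60 mm, walls and floor 5 mm, 0.5 to 0.75 kg, in either bay, 65 to 105 mm behind the rail, up to 6 degrees askew. Front compartment x = -85 to -47.5 mm is empty; then a 5 mm divider 50 mm high; vials behind. Origin: underside centre, -x its front. Sliding takes 2 to 6 N; more only at the stop, where over 15 N is too rough
- carton_lip (a point): middle of the top rim of the carton's front wall (5 mm thick, rim 60 mm above the carton's underside, 80 mm above the bench)
- vial1: amber glass vial, 40 mm across, 75 mm tall, 60 g, standing loose in the carton's rear compartment. Origin: underside centre
- vial2: the second such vial, beside the first
- other_carton: same carton with dark blue bands, full of boxes, in the other bay: leave alone. Origin: centre of its underside
- slide_tray: grey tray of glass slides, 160 x 100 x 22 mm, on the bench on the side opposite the mat: leave alone. Origin: centre of its underside
- reagent: amber reagent bottle, 60 mm across, 130 mm tall, beside the rack on the right: leave alone. Origin: underside centre
- kit_box: white box with purple band, 120 x 160 x 60 mm, beside the rack on the left: leave alone. Origin: underside centre
- beaker: white plastic cup, 70 mm across, 80 mm tall, right of the rack: leave alone. Origin: underside centre
There are look-alikes about, which are no part of the job. What is shaped like the carton but brown is not meant.

How it is judged:
By the outcome, as a careful person would: the job done as asked, in the order asked, and still so for the second after the job is handed in, with the robot touching nothing.
It also fails if it takes over 72 s, if anything falls off the work surface, if the arm or the gripper's body presses on something with over 40 N, if the wrist force passes 120 N, or if a joint passes its speed limit or range.

## Working session

There is one attempt and no reset: what is moved stays moved. The work goes in short steps, Python scripts to look and compute and a shell command to move; the robot and the scene stay as the last step left them, time stands still between calls to the robot, and variables do not carry over. Pictures are saved under pics/ and viewed, at most 10 in all, crops included, and the job is handed in when it is done.

```bash
mkdir -p pics; ls
cat > h.py <<'E'
import numpy as np,cv2
from scipy.spatial.transform import Rotation as R
from bench import ctrl,get_image,job
def snap(n,f):
    s=ctrl.get_state();im=get_image(n);cv2.imwrite('pics/'+f,im['pixels'][:,:,::-1])
    if n=='wrist':
        T=np.eye(4);T[:3,:3]=R.from_rotvec(s['tool_rot']).as_matrix();T[:3,3]=s['position'];im['T']=T@np.array(im['T_tool_cam'])
    np.savez('pics/'+f[:-4],**{k:np.array(v) for k,v in im.items()});return im
def px(im,u,v,z):
    T=np.array(im['T']);d=T[:3,:3]@np.array([(u-im['cx'])/im['fx'],(v-im['cy'])/im['fy'],1]);return T[:3,3]+d*(z-T[2,3])/d[2]
def proj(im,p):
    T=np.array(im['T']);c=T[:3,:3].T@(np.array(p)-T[:3,3]);return c[0]/c[2]*im['fx']+im['cx'],c[1]/c[2]*im['fy']+im['cy']
E
python3 - <<'E'
from h import *
s=ctrl.get_state();print(s)
a=snap('top','top0.png');b=snap('scene','sc0.png')
print(a['T'],a['fx'],b['T'],b['fx'])
t=a['pixels'];c=b['pixels']
cv2.imwrite('pics/both.png',np.hstack([cv2.resize(t,(800,600))])[:,:,::-1])
cv2.imwrite('pics/sc0b.png',cv2.resize(c,(800,600))[:,:,::-1])
E
```

```text
pics
{'time': 0.0, 'joint_positions': array([ 1.19209425,  0.32182372, -0.07010981,  1.45169259,  0.02260108,
        1.37079918, -0.05687023]), 'qd': array([-0.00020244, -0.00119825,  0.00232531,  0.00022082, -0.00064674,
        0.00273426, -0.0002634 ]), 'joint_torque': array([ 4.97548408e-04, -4.91287100e+01, -4.03993120e-01, -3.12518513e+01,
       -6.43322314e-02,  4.38447192e-02,  1.80346033e-04]), 'position': array([ 0.24853836, -0.59994741,  0.19815246]), 'tool_rot': array([-3.07932848e+00, -6.12817007e-01,  7.34907061e-04]), 'ft_force': array([0.43660879, 0.20197667, 0.69338488]), 'torque': array([-0.0206572 ,  0.05937975, -0.0315478 ]), 'grip_force': 0.0, 'grip_width': 0.9971612162714202}
[[-0.00350732 -0.99854566  0.05379839  0.4530736 ]
 [-0.99997001  0.00313065 -0.00708419 -0.07165775]
 [ 0.00690547 -0.05382162 -0.99852669  1.27152944]
 [ 0.          0.          0.          1.        ]] 401.2773222840056 [[ 0.12675641  0.82434187 -0.55171849  1.20878975]
 [ 0.99193057 -0.10390509  0.07264618 -0.14143764]
 [ 0.00255893 -0.55647481 -0.83086054  1.10664497]
 [ 0.          0.          0.          1.        ]] 406.30980463461606
```

View pics/both.png

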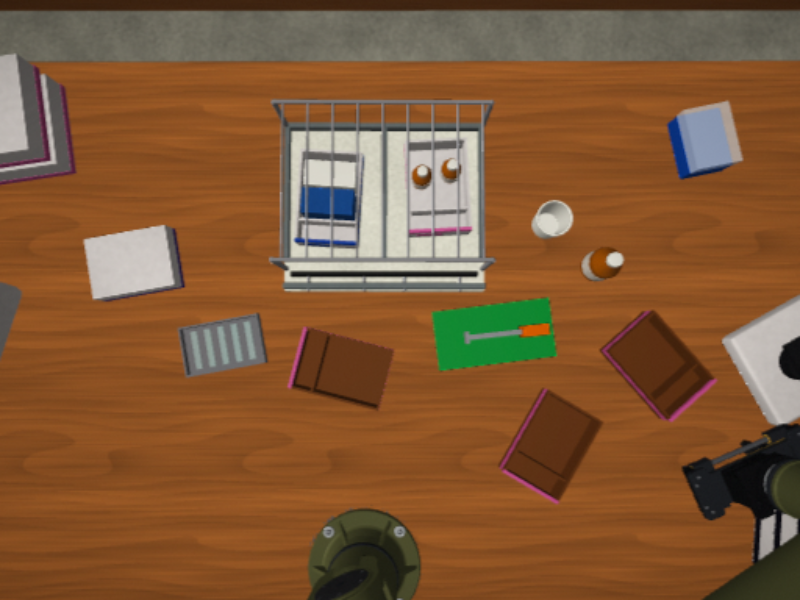

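View pics/sc0b.png

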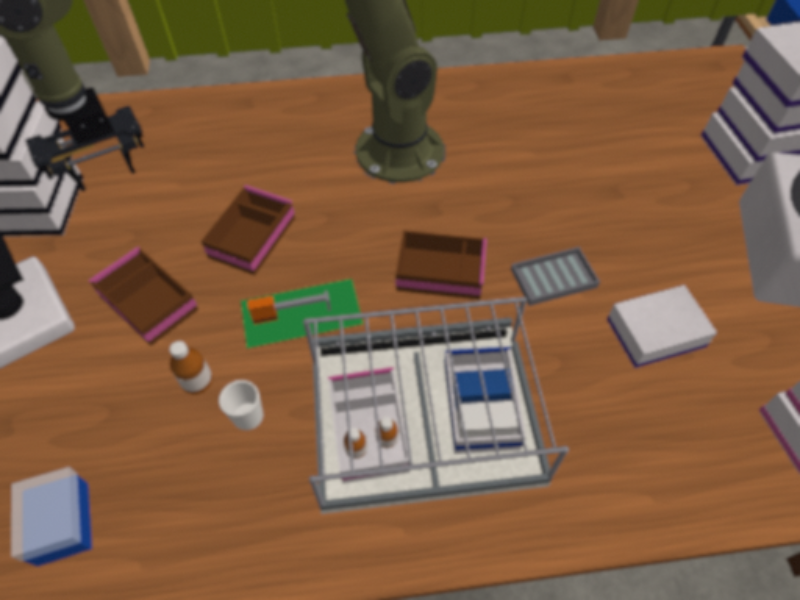

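Candidates in the top view (800x600): the pink-lipped white carton at (440,188) in the right bay with two amber vials is the one that fits. The brown pink-edged boxes at (340,368), (550,445) and (657,365) are look-alikes, and the blue-banded carton at (328,200) is the other carton. The hook has its orange handle at (535,330) and its blade at (467,338) on the green mat. I'll confirm this in a crop.

Run:
```python
from h import *
im=dict(np.load('pics/top0.npz'));t=im['pixels'];hsv=cv2.cvtColor(t,cv2.COLOR_RGB2HSV)
def seg(lo,hi,roi,z,name):
    m=cv2.inRange(hsv,lo,hi);k=np.zeros_like(m);x0,y0,x1,y1=[int(q/1.5625) for q in roi];k[y0:y1,x0:x1]=m[y0:y1,x0:x1]
    v,u=np.nonzero(k);r=cv2.minAreaRect(np.c_[u,v].astype(np.float32));b=cv2.boxPoints(r)
    P=np.array([px(im,a,c,z) for a,c in b]);
    uv=np.c_[u,v];P2=np.array([px(im,a,c,z)[:2] for a,c in uv]);c=P2.mean(0);w,V=np.linalg.eigh(np.cov((P2-c).T));a=V[:,1]
    L=(P2-c)@a
    print(name,len(u),'box ctr',P[:,:2].mean(0).round(4),'mean',c.round(4),'ang',np.degrees(np.arctan2(a[1],a[0])).round(2),'len',np.ptp(L).round(4),'wid',np.ptp((P2-c)@V[:,0]).round(4),'ends',(c+a*L.min()).round(4),(c+a*L.max()).round(4))
seg((40,100,60),(80,255,255),(400,280,600,390),.003,'mat')
seg((5,200,190),(16,255,255),(500,310,570,350),.063,'handle')
seg((145,80,90),(175,255,255),(390,215,490,245),.08,'lip')
seg((0,0,0),(180,255,60),(285,266,485,280),.04,'bar')
x0,y0=166,58;c=t[y0:243,x0:366]
cv2.imwrite('pics/crop.png',cv2.resize(c,None,fx=3.2,fy=3.2,interpolation=cv2.INTER_CUBIC)[:,:,::-1])
```

```text
mat 2596 box ctr [ 0.4584 -0.263 ] mean [ 0.4579 -0.2588] ang 97.16 len 0.2399 wid 0.1207 ends [ 0.4734 -0.3821] [ 0.4435 -0.1441]
handle 104 box ctr [ 0.4658 -0.3351] mean [ 0.4658 -0.3356] ang 98.08 len 0.0481 wid 0.0201 ends [ 0.4691 -0.359 ] [ 0.4624 -0.3114]
lip 114 box ctr [ 0.6547 -0.1514] mean [ 0.6561 -0.1478] ang 93.85 len 0.1174 wid 0.0141 ends [ 0.6603 -0.2099] [ 0.6524 -0.0928]
bar 356 box ctr [ 0.5772 -0.0348] mean [ 0.5771 -0.0414] ang 89.78 len 0.3759 wid 0.0154 ends [ 0.5764 -0.2228] [0.5778 0.1531]
```

View pics/crop.png

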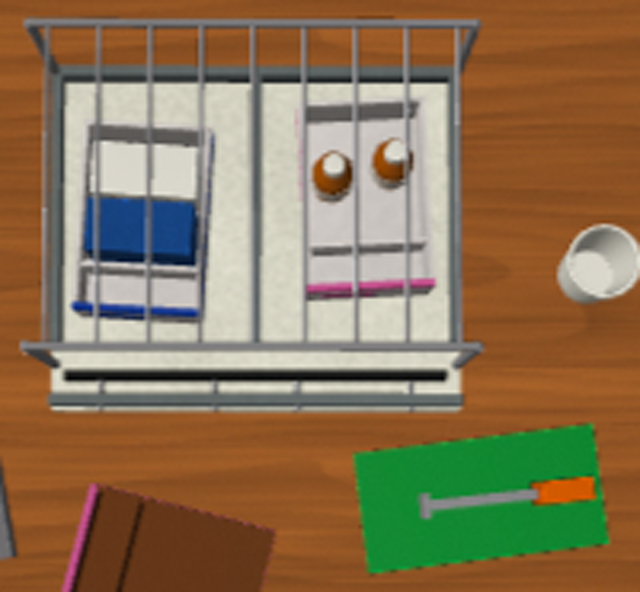

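The crop confirms it: the white carton has its pink lip at (370,288), a divider at (368,247) and two vials, and sits in the right bay. The black bar is at v≈375, the rail at v≈399, the hook handle at (563,490) and the blade at (426,506).

Run:
```python
from h import *
im=dict(np.load('pics/top0.npz'))
P=lambda u,v,z:px(im,166+u/3.2-.34,58+v/3.2-.34,z)[:2]
for n,u,v,z in [('handle',563,490,.063),('blade',426,506,.042),('railL',51,399,.042),('railR',462,399,.042),('barL',64,375,.042),('barR',447,375,.042),('wirefront',250,347,.165),('lipL',307,286,.08),('lipR',434,280,.08),('divL',311,250,.07),('divR',424,244,.07),('backL',306,111,.08),('backR',417,104,.08),('bottle',0,0,0)]: print(n,P(u,v,z).round(4))
h=P(563,490,.063);b=P(426,506,.042);d=b-h;print('hook len',np.hypot(*d),'yaw',np.degrees(np.arctan2(d[1],d[0])))
s=ctrl.get_state();Rm=R.from_rotvec(s['tool_rot']).as_matrix()
print('tool x yaw',np.degrees(np.arctan2(Rm[1,0],Rm[0,0])), 'shift tool mm',Rm.T@(np.r_[h,0.064]-s['position'])*1e3)
```

```text
handle [ 0.4656 -0.3323]
blade [ 0.451  -0.2054]
railL [0.5547 0.1536]
railR [ 0.5536 -0.2409]
barL [0.5778 0.1413]
barR [ 0.5768 -0.2267]
wirefront [ 0.5892 -0.0407]
lipL [ 0.6569 -0.0917]
lipR [ 0.6623 -0.2106]
divL [ 0.6929 -0.0958]
divR [ 0.6984 -0.2027]
backL [ 0.823  -0.0914]
backR [ 0.8296 -0.1961]
bottle [0.962  0.2154]
hook len 0.12780216789940063 yaw 96.57136659006125
tool x yaw 22.506574815088676 shift tool mm [ 303.02887347 -163.97904045  134.54089246]
```

```bash
python3 -m crank '[[[30,-16,0,0,-1],[30,-16,0,0,-1],[30,-16,0,0,-1],[30,-16,0,0,-1],[30,-16,0,0,-1],[30,-16,0,0,-1],[30,-16,0,0,-1],[30,-16,0,0,-1],[30,-16,0,0,-1],[30,-16,0,0,-1]]]'
python3 -m crank '[[[0,0,0,-0.12,-1],[0,0,0,-0.12,-1],[0,0,0,-0.12,-1],[0,0,0,-0.12,-1],[0,0,0,-0.12,-1],[0,0,0,-0.12,-1],[0,0,0,-0.12,-1],[0,0,0,-0.12,-1],[0,0,0,-0.12,-1],[0,0,0,-0.12,-1]]]'
cat >> h.py <<'E'
def rel(x,y,z,yaw):
    s=ctrl.get_state();M=R.from_rotvec(s['tool_rot']).as_matrix();th=np.degrees(np.arctan2(M[1,0],M[0,0]))
    print('t',round(s['time'],2),'pos',s['position'].round(4),'yaw',round(th,2),'F',s['ft_force'].round(1),'grip',round(s['grip_width'],3),round(s['grip_force'],1),'| shift',(M.T@(np.array([x,y,z])-s['position'])*1e3).round(1),'turn',round(-np.radians(yaw-th),3))
E
python3 - <<'E'
from h import *
rel(.466,-.3345,.15,97)
w=snap('wrist','w0.png')
print(w['T'].round(3))
cv2.imwrite('pics/w0b.png',cv2.resize(w['pixels'],(640,480))[:,:,::-1])
E
```

```text
time: 0.93
position: [0.4652, -0.3363, 0.1989]
tool_rot: [-3.081, -0.613, 0.001]
ft_force: [0.5, 0.1, -0.5]
grip_width: 1.001
grip_force: 0.0
time: 1.77
position: [0.4644, -0.3377, 0.1987]
tool_rot: [-2.189, -2.252, 0.0]
ft_force: [-0.9, -0.9, 0.3]
grip_width: 1.002
grip_force: 0.0
t 1.77 pos [ 0.4644 -0.3377  0.1987] yaw 91.6 F [-0.9 -0.9  0.3] grip 1.002 0.0 | shift [ 3.1  1.8 48.7] turn -0.094
[[ 1.     0.026  0.005  0.464]
 [ 0.027 -0.964 -0.263 -0.266]
 [-0.002  0.263 -0.965  0.385]
 [ 0.     0.     0.     1.   ]]
```

View pics/w0b.png

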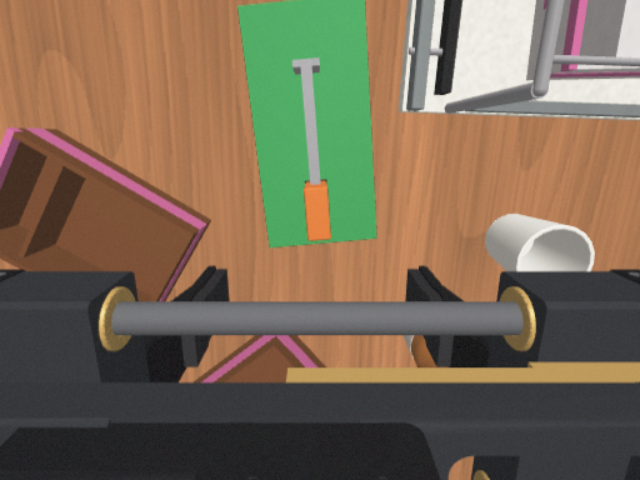

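The wrist view shows the handle's top at about (317,211) and the blade at (306,66), with the reagent bottle at (425,350) near the right finger. I'll compute the hook pose from these.

Run:
```python
from h import *
im=dict(np.load('pics/w0.npz'))
P=lambda u,v,z:px(im,u/1.25-.1,v/1.25-.1,z)[:2]
hsv=cv2.cvtColor(im['pixels'],cv2.COLOR_RGB2HSV);m=cv2.inRange(hsv,(4,180,60),(18,255,255));m[:140]=0;m[200:]=0;m[:,:230]=0;m[:,280:]=0
v,u=np.nonzero(m);Q=np.array([px(im,a,b,.063)[:2] for a,b in zip(u,v)]);print('orange px',len(u),u.min(),u.max(),v.min(),v.max(),Q.mean(0).round(4),Q.min(0),Q.max(0))
for n,u,v,z in [('fL',305,184,.063),('fR',327,182,.063),('nL',308,241,.063),('nR',331,239,.063),('blade',306,66,.042)]: print(n,P(u,v,z).round(4))
im=dict(np.load('pics/top0.npz'))
print('bottle foot',px(im,592/1.5625,270/1.5625,0.0).round(3),'bottle top',px(im,614/1.5625,259/1.5625,.13).round(3))
```

```text
orange px 393 243 263 146 191 [ 0.4647 -0.3385] [ 0.4525465  -0.36083297] [ 0.47665855 -0.30791592]
fL [ 0.4535 -0.3096]
fR [ 0.4731 -0.3073]
nL [ 0.4572 -0.3629]
nR [ 0.4787 -0.3604]
blade [ 0.4518 -0.2086]
bottle foot [ 0.587 -0.467  0.   ] bottle top [ 0.593 -0.467  0.13 ]
```

```bash
python3 -m crank '[[[3,1,25,-0.085,-1],[0,0,30,0,-1],[0,0,30,0,-1],[0,0,30,0,-1],[0,0,30,0,-1],[0,0,20,0,-1],[0,0,8,0,-1],[0,0,0,0,-1]]]'
python3 -c "
from h import *
rel(.4655,-.335,.025,96.5)"
```

```text
time: 2.48
position: [0.4639, -0.3337, 0.0239]
tool_rot: [-2.098, -2.332, 0.0]
ft_force: [0.4, 0.9, -0.5]
grip_width: 0.999
grip_force: 0.0
t 2.48 pos [ 0.4639 -0.3337  0.0239] yaw 96.04 F [ 0.4  0.9 -0.5] grip 0.999 0.0 | shift [-1.5  1.4 -1.2] turn -0.008
```

```bash
python3 -m crank '[[[-1,1,0,0,1],[0,0,0,0,1],[0,0,0,0,1],[0,0,0,0,1],[0,0,0,0,1],[0,0,0,0,1],[0,0,0,0,1],[0,0,0,0,1]]]' 80
```

```text
time: 3.15
position: [0.4668, -0.3358, 0.0264]
tool_rot: [2.099, 2.337, -0.0]
ft_force: [0.3, 0.3, 0.1]
grip_width: 0.48
grip_force: 0.0
```

```bash
python3 -m crank '[[[0,0,0,0,1],[0,0,0,0,1],[0,0,0,0,1],[0,0,0,0,1],[0,0,0,0,1],[0,0,0,0,1],[0,0,0,0,1],[0,0,0,0,1]]]' 80;  python3 -c "
from h import *
rel(.4655,-.335,.025,96.5)"
```

```text
time: 3.82
position: [0.4666, -0.3357, 0.0261]
tool_rot: [-2.099, -2.337, 0.0]
ft_force: [0.6, 0.2, -0.8]
grip_width: 0.247
grip_force: 59.8
t 3.82 pos [ 0.4666 -0.3357  0.0261] yaw 96.13 F [ 0.6  0.2 -0.8] grip 0.247 59.8 | shift [ 0.8 -1.   1.1] turn -0.006
```

```bash
python3 -m crank '[[[0,0,-10,0,1],[0,0,-24,0,1],[0,0,-24,0,1],[0,0,-24,0,1],[0,0,-12,0,1],[0,0,0,0,1],[0,0,0,0,1]]]' 
python3 -m crank '[[[15,0.5,0,0,1],[31,0.5,0,0,1],[31,0.5,0,0,1],[31,0.5,0,0,1],[31,0.5,0,0,1],[31,0.5,0,0,1],[17,0,0,0,1],[0,0,0,0,1]]]'
python3 -m crank '[[[0,0,0,0.06,1],[0,0,0,0.12,1],[0,0,0,0.12,1],[0,0,0,0.12,1],[0,0,0,0.12,1],[0,0,0,0.12,1],[0,0,0,0.12,1],[0,0,0,0.12,1],[0,0,0,0.12,1],[0,0,0,0.12,1]]]'
python3 -m crank '[[[0,0,0,0.12,1],[0,0,0,0.12,1],[0,0,0,0.12,1],[0,0,0,0.12,1],[0,0,0,0.06,1],[0,0,0,0,1],[0,0,0,0,1]]]'
python3 - <<'E'
from h import *
rel(.45,-.15,.120,0)
w=snap('wrist','w1.png');a=snap('top','top1.png');b=snap('scene','sc1.png')
cv2.imwrite('pics/v1.png',np.vstack([np.hstack([w['pixels'][:300,:400],cv2.resize(b['pixels'][170:320,150:350],(400,300))]),cv2.resize(a['pixels'][110:260,130:530],(800,300))])[:,:,::-1])
E
```

```text
time: 4.4
position: [0.4669, -0.3359, 0.1205]
tool_rot: [2.099, 2.336, -0.0]
ft_force: [-0.7, 0.0, -1.7]
grip_width: 0.245
grip_force: 59.7
time: 5.07
position: [0.448, -0.1432, 0.1184]
tool_rot: [-2.088, -2.341, 0.001]
ft_force: [0.5, 0.5, -0.3]
grip_width: 0.244
grip_force: 59.7
time: 5.9
position: [0.4482, -0.149, 0.1185]
tool_rot: [-3.029, -0.825, 0.004]
ft_force: [-0.2, 0.1, -1.7]
grip_width: 0.247
grip_force: 59.7
time: 6.48
position: [0.4486, -0.1491, 0.119]
tool_rot: [-3.141, 0.001, 0.004]
ft_force: [0.2, 0.2, -0.7]
grip_width: 0.247
grip_force: 59.7
t 6.48 pos [ 0.4486 -0.1491  0.119 ] yaw -0.02 F [ 0.2  0.2 -0.7] grip 0.247 59.7 | shift [ 1.4  0.9 -1. ] turn -0.0
```

View pics/v1.png

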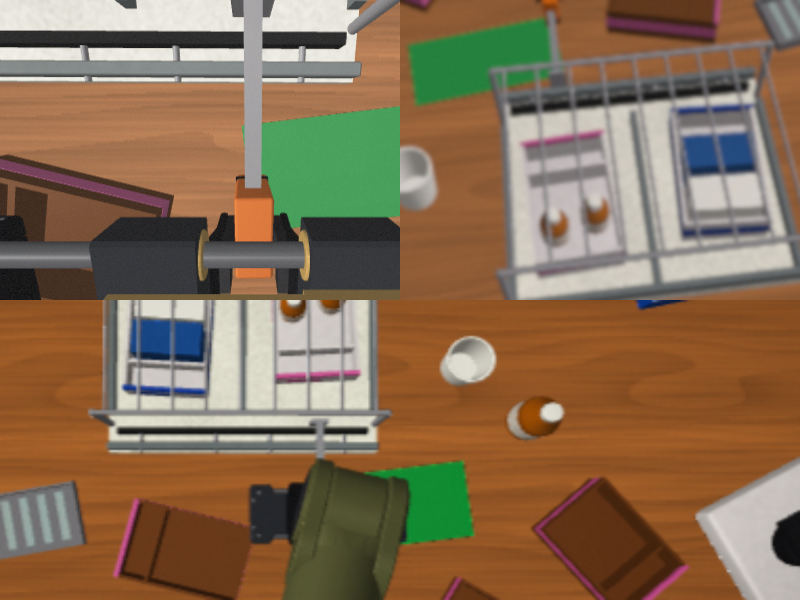

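The hook is level and straight in the fingers. In the top panel the blade at (319,422) lines up with the lip's middle at (319,376). I'll check the tip numerically.

Run:
```python
from h import *
im=dict(np.load('pics/top1.npz'));w=dict(np.load('pics/w1.npz'))
print('blade top',px(im,130+319/2,110+422/2,.135).round(4),'lip mid',px(im,130+318.5/2,110+375/2,.08).round(4))
M=w['T']
g=np.array([.4486,-.1491,.119])
for dz in(-.003,0,.003): print('exp shank base top',proj(w,g+[.025,0,.039-.023]),'blade top',proj(w,g+[.132,0,.039-.023+dz]))
t=w['pixels'];s=t[:40,225:290].astype(int);print([(r,(np.nonzero(abs(t[r].astype(int)-t[60,252]).sum(1)[200:300]<50)[0]+200)[[0,-1]]) for r in (2,8,12,16,20,60,120,170)])
```

```text
blade top [ 0.1581 -0.1667  0.135 ] lip mid [ 0.2118 -0.1711  0.08  ]
exp shank base top (np.float64(252.48886432457834), np.float64(187.9428491122966)) blade top (np.float64(252.0093479304703), np.float64(-8.7507482731111))
exp shank base top (np.float64(252.48886432457834), np.float64(187.9428491122966)) blade top (np.float64(251.9800502465572), np.float64(-10.991936955207251))
exp shank base top (np.float64(252.48886432457834), np.float64(187.9428491122966)) blade top (np.float64(251.94958963282633), np.float64(-13.322086428654217))
[(2, array([244, 261])), (8, array([244, 261])), (12, array([244, 261])), (16, array([244, 261])), (20, array([244, 261])), (60, array([244, 299])), (120, array([245, 261])), (170, array([245, 260]))]
```

Run:
```python
from h import *
im=dict(np.load('pics/top1.npz'));w=dict(np.load('pics/w1.npz'))
print('blade top',px(im,289.5,171,.135).round(4),'lip mid',px(im,289.25,147.5,.08).round(4))
g=np.array([.4486,-.1491,.119]);print('foot near edge exp (seen ~232..272,15)',proj(w,g+[.129,.012,-.023]),proj(w,g+[.129,-.012,-.023]))
```

```text
blade top [ 0.5785 -0.1699  0.135 ] lip mid [ 0.6553 -0.1745  0.08  ]
foot near edge exp (seen ~232..272,15) (np.float64(233.87051346708162), np.float64(17.929503762701444)) (np.float64(270.73541807515454), np.float64(17.860549775628584))
```

```bash
python3 -m crank '[[[10,-1,0,0,1],[18,0,0,0,1],[18,0,0,0,1],[18,0,0,0,1],[16,0,0,0,1],[11,0,0,0,1],[0,0,0,0,1],[0,0,0,0,1]]]'
python3 -c "
from h import *
rel(.540,-.150,.080,0)"
```

```text
time: 7.3
position: [0.5412, -0.1482, 0.1198]
tool_rot: [-3.141, 0.002, 0.001]
ft_force: [-0.8, 0.0, -1.2]
grip_width: 0.246
grip_force: 59.7
t 7.3 pos [ 0.5412 -0.1482  0.1198] yaw -0.07 F [-0.8  0.  -1.2] grip 0.246 59.7 | shift [-1.2  1.9 39.8] turn -0.001
```

```bash
python3 -c "
from h import *
w=snap('wrist','w2.png');cv2.imwrite('pics/w2b.png',w['pixels'][:,:,::-1])
g=ctrl.get_state()['position'];print(proj(w,g+[.135,0,.016]),px(w,0,0,.08))"
```

```text
(np.float64(252.22571988632137), np.float64(-16.124016224345183)) [0.68628655 0.02678192 0.08      ]
```

View pics/w2b.png

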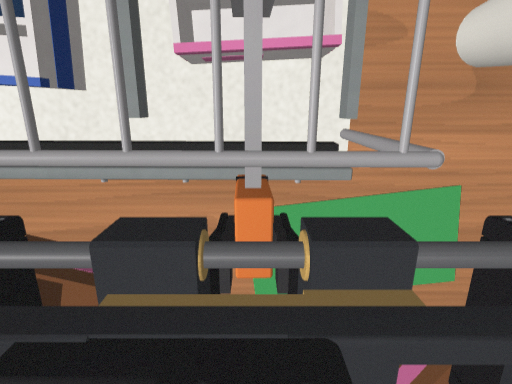

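The wrist view has the pink rim from (175,47) to (340,39) and the blade foot at v≈15, beyond it. I'll check the gap, then lower.

```bash
python3 -c "
from h import *
w=dict(np.load('pics/w2.npz'))
print('lip rim',px(w,175,47,.08),px(w,340,39,.08),'foot',px(w,252,16,.0965))"
python3 -m crank '[[[0,1,8,0,1],[0,0,8,0,1],[0,0,8,0,1],[0,0,8,0,1],[0,0,6,0,1],[0,0,0,0,1],[0,0,0,0,1]]]'
```

```text
lip rim [ 0.65613293 -0.09242826  0.08      ] [ 0.66108449 -0.21102363  0.08      ] foot [ 0.67144615 -0.14811014  0.0965    ]
time: 7.93
position: [0.5403, -0.1496, 0.0817]
tool_rot: [-3.141, 0.003, 0.002]
ft_force: [-0.3, -0.3, -1.9]
grip_width: 0.243
grip_force: 59.7
```

```bash
python3 -m crank '[[[-3,0,0,0,1],[-3,0,0,0,1],[-3,0,0,0,1],[-2,0,0,0,1],[-2,0,0,0,1],[-2,0,0,0,1],[-3,0,0,0,1],[-3,0,0,0,1],[-3,0,0,0,1]]]'
python3 -m crank '[[[-3,0,0,0,1],[-3,0,0,0,1],[-3,0,0,0,1],[-3,0,0,0,1],[-3,0,0,0,1],[-3,0,0,0,1],[-3,0,0,0,1],[-3,0,0,0,1],[-3,0,0,0,1],[0,0,0,0,1]]]'
```

```text
time: 8.68
position: [0.5168, -0.1496, 0.0824]
tool_rot: [3.141, -0.003, 0.001]
ft_force: [2.7, -0.1, -2.3]
grip_width: 0.244
grip_force: 59.8
time: 9.52
position: [0.4888, -0.1497, 0.0822]
tool_rot: [3.141, -0.004, -0.002]
ft_force: [1.7, 0.3, -1.2]
grip_width: 0.245
grip_force: 59.8
```

```bash
python3 -m crank '[[[-3,0,0,0,1],[-3,0,0,0,1],[-3,0,0,0,1],[-3,0,0,0,1],[-3,0,0,0,1],[-3,0,0,0,1],[-2,0,0,0,1],[-2,0,0,0,1]]]'
python3 - <<'E'
from h import *
rel(.4555,-.15,.08,0)
w=snap('wrist','w3.png');b=snap('top','top3.png')
s=cv2.resize(b['pixels'][90:200,150:350],(600,330))
cv2.imwrite('pics/v3.png',np.vstack([cv2.resize(w['pixels'][:230],(600,270)),s])[:,:,::-1])
E
```

```text
time: 10.18
position: [0.4675, -0.1496, 0.0823]
tool_rot: [3.141, -0.004, 0.0]
ft_force: [3.3, 0.6, -1.9]
grip_width: 0.247
grip_force: 59.7
t 10.18 pos [ 0.4675 -0.1496  0.0823] yaw -0.13 F [ 3.3  0.6 -1.9] grip 0.247 59.7 | shift [-12.    0.4   2.3] turn -0.002
```

View pics/v3.png

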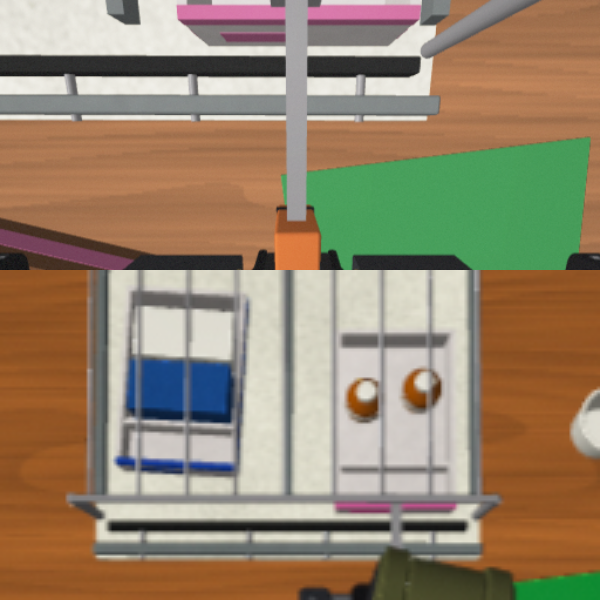

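The carton has squared up: the lip is level from (178,14) to (422,14) and the vials stand. The bar is still ahead of it, so I'll creep forward.

```bash
python3 -m crank '[[[-1,0,0,0,1],[-1,0,0,0,1],[-1,0,0,0,1],[-1,0,0,0,1],[-1,0,0,0,1],[0,0,0,0,1]]]'
for i in 1; do python3 -m crank '[[[-1,0,0,0,1],[-1,0,0,0,1],[0,0,0,0,1]]]'; done
python3 -c "
from h import *
w=dict(np.load('pics/w3.npz'));f=512/600
print('lip front rim',px(w,230*f,19*f,.08)[0],px(w,370*f,19*f,.08)[0],'bar back',px(w,300*f,55*f,.042)[0])"
```

```text
time: 10.78
position: [0.4625, -0.1495, 0.0822]
tool_rot: [3.141, -0.004, -0.0]
ft_force: [2.3, 0.0, -0.4]
grip_width: 0.245
grip_force: 59.7
time: 11.03
position: [0.4605, -0.1495, 0.0822]
tool_rot: [3.141, -0.004, -0.001]
ft_force: [2.7, 0.5, -0.4]
grip_width: 0.242
grip_force: 59.7
lip front rim 0.5920591717800412 0.5918265385246525 bar back 0.5824762207539955
```

```bash
python3 -m crank '[[[-0.5,0,0,0,1],[-0.5,0,0,0,1],[0,0,0,0,1]]]' | grep -E "posi|ft_"
python3 -m crank '[[[-0.5,0,0,0,1],[-0.5,0,0,0,1],[0,0,0,0,1]]]'| grep -E "posi|ft_"
```

```text
position: [0.4596, -0.1495, 0.0822]
ft_force: [3.5, -0.7, -1.3]
position: [0.4586, -0.1495, 0.0822]
ft_force: [2.5, -0.3, -1.5]
```

```bash
python3 -m crank '[[[-0.5,0,0,0,1],[-0.5,0,0,0,1],[0,0,0,0,1]]]' | grep -E "posi|ft_"
```

```text
position: [0.4581, -0.1495, 0.0824]
ft_force: [4.7, 0.1, -2.0]
```

```bash
python3 -m crank '[[[-0.5,0,0,0,1],[0,0,0,0,1]]]' | grep -E "posi|ft_"
```

```text
position: [0.458, -0.1494, 0.0824]
ft_force: [5.4, -0.0, -3.3]
```

```bash
python3 -m crank '[[[-0.5,0,0,0,1],[0,0,0,0,1]]]' | grep -E "posi|ft_"
```

```text
position: [0.4581, -0.1494, 0.0825]
ft_force: [6.8, -0.6, -4.1]
```

```bash
python3 -m crank '[[[-0.5,0,0,0,1],[-0.5,0,0,0,1],[0,0,0,0,1]]]' | grep -E "posi|ft_"
```

```text
position: [0.4581, -0.1494, 0.0827]
ft_force: [9.5, 0.8, -4.5]
```

```bash
python3 -m crank '[[[-0.5,0,0,0,1],[0,0,0,0,1]]]' | grep -E "posi|ft_"
```

```text
position: [0.4582, -0.1494, 0.0829]
ft_force: [10.8, 1.4, -4.9]
```

```bash
python3 -m crank '[[[-0.4,0,0,0,1],[0,0,0,0,1]]]' | grep -E "posi|ft_";python3 -m crank '[[[0,0,0,0,1]]]' | grep -E "posi|ft_"; python3 -m crank '[[[0,0,0,0,1],[0,0,0,0,1]]]' | grep -E "posi|ft_"
```

```text
position: [0.4582, -0.1494, 0.0829]
ft_force: [11.5, -0.3, -6.3]
position: [0.4582, -0.1494, 0.0829]
ft_force: [11.5, -0.4, -6.8]
position: [0.4582, -0.1493, 0.0829]
ft_force: [11.8, 0.8, -6.3]
```

Seated at about 11.7 N. Now I'll relax and back the blade off the lip.

```bash
python3 -m crank '[[[0.5,0,0,0,1],[1,0,0,0,1],[1,0,0,0,1],[2,0,0,0,1],[3,0,0,0,1],[3,0,0,0,1],[3,0,0,0,1],[0,0,0,0,1]]]' | grep -E "posi|ft_"
python3 - <<'E'
from h import *
w=snap('wrist','w4.png');b=snap('top','top4.png')
s=cv2.resize(b['pixels'][90:200,150:350],(600,330))
cv2.imwrite('pics/v4.png',np.vstack([cv2.resize(w['pixels'][:230],(600,270)),s])[:,:,::-1])
E
```

```text
position: [0.4685, -0.1495, 0.082]
ft_force: [-0.3, -0.0, -1.1]
```

View pics/v4.png

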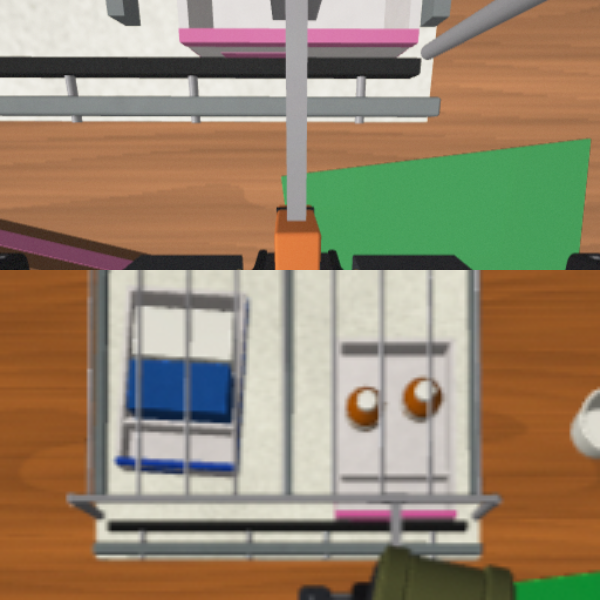

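The carton is flush on the bar and square, and the vials are upright. Now I'll lift, retract, and carry the hook back over the mat.

```bash
python3 -m crank '[[[0,0,-8,0,1],[0,0,-10,0,1],[0,0,-10,0,1],[0,0,-10,0,1],[0,0,0,0,1],[-8,0,0,0,1],[-8,0,0,0,1],[-4,0,0,0,1],[0,0,0,0,1]]]'| grep -E "posi|ft_"
python3 -m crank '[[[0,0,0,-0.06,1],[0,0,0,-0.12,1],[0,0,0,-0.12,1],[0,0,0,-0.12,1],[0,0,0,-0.12,1],[0,0,0,-0.12,1],[0,0,0,-0.12,1],[0,0,0,-0.12,1],[0,0,0,-0.12,1],[0,0,0,-0.12,1]]]'| grep -E "posi|ft_"
python3 -m crank '[[[0,0,0,-0.12,1],[0,0,0,-0.12,1],[0,0,0,-0.12,1],[0,0,0,-0.12,1],[0,0,0,-0.06,1],[0,0,0,0,1]]]'| grep -E "posi|ft_"
python3 -c "
from h import *
rel(.4666,-.3357,.12,96.1)"
```

```text
position: [0.4464, -0.1496, 0.1196]
ft_force: [0.6, -0.5, -0.8]
position: [0.448, -0.1494, 0.1199]
ft_force: [0.7, -1.1, -1.0]
position: [0.4481, -0.1495, 0.1199]
ft_force: [-0.2, -0.1, -1.3]
t 15.8 pos [ 0.4481 -0.1495  0.1199] yaw 96.21 F [-0.2 -0.1 -1.3] grip 0.247 59.7 | shift [-1.871e+02 -1.700e+00 -1.000e-01] turn 0.002
```

```bash
python3 -m crank '[[[-13,-1,0,0,1],[-30,0,0,0,1],[-30,-1,0,0,1],[-30,0,0,0,1],[-30,0,0,0,1],[-28,0,0,0,1],[-13,0,0,0,1],[0,0,0,0,1]]]'| grep -E "posi|ft_"
python3 -m crank '[[[0,0,15,0,1],[0,0,20,0,1],[0,0,20,0,1],[0,0,16,0,1],[0,0,10,0,1],[0,0,5,0,1],[0,0,0,0,1],[0,0,0,0,1]]]'| grep -E "posi|ft_"
python3 - <<'E'
from h import *
rel(.4666,-.322,.0261,96.1)
a=snap('top','top5.png');w=snap('wrist','w5.png')
cv2.imwrite('pics/v5.png',np.hstack([cv2.resize(a['pixels'][170:260,250:370],(400,300)),cv2.resize(w['pixels'],(400,300))])[:,:,::-1])
E
```

```text
position: [0.4636, -0.3274, 0.1196]
ft_force: [-0.2, -0.5, -1.0]
position: [0.4654, -0.3226, 0.0349]
ft_force: [0.4, -0.4, -0.8]
t 17.13 pos [ 0.4654 -0.3226  0.0349] yaw 96.14 F [ 0.4 -0.4 -0.8] grip 0.246 59.7 | shift [0.5 1.2 8.8] turn 0.001
```

View pics/v5.png

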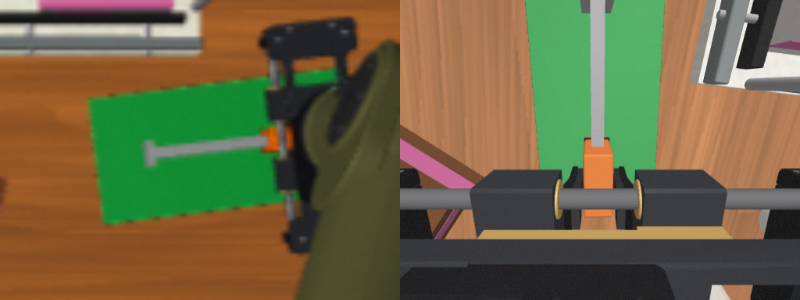

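The hook is over the mat's middle and level. I'll lower it until it touches.

```bash
python3 -m crank '[[[0,0,3,0,1],[0,0,2,0,1],[0,0,1.5,0,1],[0,0,1,0,1],[0,0,0,0,1]]]'| grep -E "posi|ft_"
python3 -m crank '[[[0,0,0.5,0,1],[0,0,0.5,0,1],[0,0,0,0,1]]]'| grep -E "posi|ft_"
```

```text
position: [0.4647, -0.3226, 0.0265]
ft_force: [0.4, -0.1, -1.3]
position: [0.465, -0.3228, 0.0261]
ft_force: [-0.8, 1.5, 1.8]
```

```bash
python3 -m crank '[[[0,0,0,0,0.4],[0,0,0,0,0.4],[0,0,0,0,0.2],[0,0,0,0,0],[0,0,0,0,0],[0,0,0,0,-1],[0,0,0,0,-1],[0,0,0,0,-1],[0,0,0,0,-1],[0,0,0,0,-1]]]' 
python3 -m crank '[[[0,0,0,0,-1],[0,0,0,0,-1],[0,0,0,0,-1],[0,0,0,0,-1],[0,0,0,0,-1],[0,0,0,0,-1]]]'
```

```text
time: 18.73
position: [0.4649, -0.3227, 0.0258]
tool_rot: [2.099, 2.337, -0.0]
ft_force: [-0.0, 0.2, -0.7]
grip_width: 0.795
grip_force: 0.0
time: 19.23
position: [0.4649, -0.3228, 0.0258]
tool_rot: [2.1, 2.337, -0.0]
ft_force: [-0.1, 0.2, -0.8]
grip_width: 0.998
grip_force: 0.0
```

```bash
python3 -m crank '[[[0,0,-10,0,-1],[0,0,-25,0,-1],[0,0,-25,0,-1],[0,0,-30,0,-1],[0,0,-30,0,-1],[0,0,-30,0,-1],[-30,0,-10,0,-1],[-35,0,0,0,-1],[-35,0,0,0,-1],[-35,0,0,0,-1]]]'| grep -E "posi|ft_"
python3 -m crank '[[[-35,0,0,0,-1],[-35,0,0,0,-1],[0,0,0,0,-1],[0,0,0,0,-1]]]'| grep -E "posi|ft_"
python3 - <<'E'
from h import *
a=snap('top','top6.png');b=snap('scene','sc6.png')
cv2.imwrite('pics/v6.png',np.vstack([cv2.resize(a['pixels'][50:260,140:420],(640,480*640//640))[:, :],])[:,:,::-1])
hsv=cv2.cvtColor(a['pixels'],cv2.COLOR_RGB2HSV);m=cv2.inRange(hsv,(145,80,90),(175,255,255));m[:140]=0;m[176:]=0;m[:,:250]=0;m[:,320:]=0
v,u=np.nonzero(m);P=np.array([px(a,i,j,.08)[:2] for i,j in zip(u,v)]);print(len(u),P.mean(0),np.degrees(np.polyfit(P[:,1],P[:,0],1)[0]))
E
```

```text
position: [0.4796, -0.4585, 0.1875]
ft_force: [-0.7, -0.6, -0.4]
position: [0.4854, -0.5286, 0.1848]
ft_force: [0.2, 0.4, -0.2]
120 [ 0.58468638 -0.15082443] 0.1552544315355434
```

View pics/v6.png

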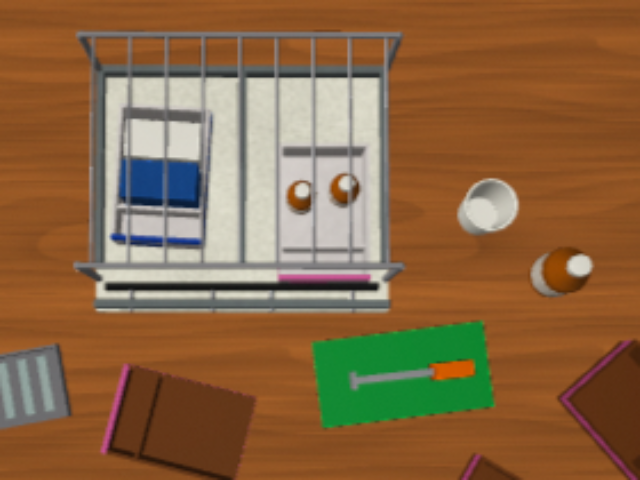

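The final view shows the carton square at the bar (lip at (323,278)), both vials standing, and the hook upright within the mat from (352,381) to (475,369). I'm handing in.

```bash
python3 -c "
from bench import job
print(job.close_job())"
```

```text
the job is handed in; nothing more can be done
None
```

I handed the job in at about 20 s: the carton sits square and flush against the stop bar, seated at about 12 N with both vials upright, and the hook stands released on its green mat; hand-in returned no verdict, and the gripper held the hook at 60 N (its limit, not the 80 N advised) without it turning.

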